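Stack and bayonet-lock the filter stage and inlet cap of a particle sampler

TASK

Assemble the particle sampler on its stand: set the open filter stage on the base with its lugs in the collar's gaps, press it down against the spring and turn it clockwise to the stop, so that it catches when you let go. Then fit the inlet cap onto the filter stage and lock it in the same way. Leave the other things on the bench where they are.

Things in the scene. Friction and masses are not known exactly. Their poses are not given: they have to be found in the camera images.
- sampler_base: Base stand, bare aluminium, screwed to the bench: foot 84 mm diameter x 10 mm, 40 mm column with a hose barb toward its +x (44 mm from the axis, 29 mm up), round collar 60 mm diameter on top, rim at 70 mm. Origin: centre of the underside, z up. Collar gaps point to its +x and -x. A locked filter stage's origin is 58.5 mm above this one.
- base_rim (a point): Centre of the base collar's rim. Collar: 54 mm bore, 6 mm thick inward lip with 40 mm clear opening and two gaps, on the base's +x and -x, that pass a lug with 12 degrees to spare either way. A single black line marks each gap; a double line marks where the part's line stands when locked. The filter stage's collar is identical.
- base_seat (a joint): Spring-borne perforated screen inside the base collar: 0 = up (9 mm below the rim), grows to 0.006 m when pressed to its bottom; 6 N at first touch, 10 N at the bottom. A spigot set in lightly rests on it, lugs in the gaps, shoulder 6 mm above the rim.
- base_locked (a point): Same point as base_rim; its x axis is the base's x axis turned 75 degrees clockwise seen from above (yaw - 1.309): where the filter stage's x axis (or the reverse of it) points when locked. Press until shoulder meets rim (lugs then 1.5 mm below the lip), turn clockwise about 75 degrees to the hard stop (the other way is blocked), let go: it rises 3.5 mm into notches.
- filter_stage: Middle segment, bare aluminium, 0.31 kg (varies), stands on its spigot: round body 60 mm diameter, open at the top, from the shoulder (15 mm above the origin) to the rim (49 mm); grasp across it at any yaw. Origin: centre of the spigot's flat nose, z up. Lugs and the collar's gaps both point to its +x and -x. A locked cap's origin is 37.5 mm above this one.
- stage_rim (a point): Centre of the filter stage's rim, 49 mm above its origin. The stage's spigot (the cap's is the same): 15 mm long, 37.6 mm diameter at the shoulder, tapered to 31 mm at the nose; two lugs on +x and -x reach 25 mm from the axis, 10 mm wide, 4 mm high, sides tapered 1.2 mm over the lower half, tops 7.5 mm below the shoulder. Half a turn makes no difference.
- stage_seat (a joint): The like spring-borne screen in the filter stage's collar (0 = up, 0.006 m = bottom, 6 to 10 N). While the cap is pressed on, the locked stage too sinks up to 3.5 mm on the base's spring until its shoulder meets the base's rim, and comes back up afterwards.
- stage_locked (a point): Same point as stage_rim; its x axis is the stage's x axis turned 75 degrees clockwise seen from above: where the inlet cap's x axis (or the reverse of it) points when the cap is locked on the stage (pressed, turned and let go as on the base).
- inlet_cap: Top segment, bare aluminium, 0.20 kg (varies), stands on its spigot: closed round body 60 mm diameter from the shoulder (15 mm above the origin) to its top edge (35 mm), with a thin upright hose barb (12 mm diameter, top at 60 mm) in the middle; grasp across the round body at any yaw. Origin: centre of the spigot's flat nose, z up. Lugs point to its +x and -x.
- cap_top (a point): Centre of the inlet cap's round body at its top edge, on the axis at the foot of the barb, 35 mm above the cap's origin; same axes as the cap. On cap and stage alike a single black line on the outside, 11 mm above the shoulder, marks each lug.
- valve_head: Loose bystander: steel valve head with a black cap, 50 mm wide, 124 mm tall, standing at the far right. Origin at the centre of its foot.
- valve_stem: Loose bystander: slim brass and steel valve stem, 25 mm wide, 98 mm tall, standing at the far right. Origin at the centre of its foot.
- plug_gauge_1: Loose bystander: steel plug gauge with a hexagonal middle, 105 mm long, 16 mm high, lying along y at the far edge. Origin under its middle.
- steel_tweezers: Loose bystander: steel tweezers, 121 mm long, 9 mm high, lying along y at the far edge. Origin under the middle.

How it is judged:
On the way, in this order (a step that is already met when the one before it is completed fails the run):
1. the filter stage is locked on the base: turned to the stop and risen into its notches (angle between the x axis of filter_stage and the x axis of base_locked, either way round below 0.2 rad and horizontal distance between filter_stage and sampler_base below 0.004 m and z of filter_stage in the frame of sampler_base between 0.057 and 0.06 m and angle between filter_stage's own z axis and vertical below 0.06 rad), for 0.2 s.
2. the inlet cap is locked on the filter stage, which is still locked on the base (all of step 1 and angle between the x axis of inlet_cap and the x axis of stage_locked, either way round below 0.2 rad and horizontal distance between inlet_cap and filter_stage below 0.004 m and z of inlet_cap in the frame of filter_stage between 0.036 and 0.039 m and angle between inlet_cap's own z axis and vertical below 0.06 rad), for 0.2 s.
At the end, for the whole second after the job is handed in: Stage locked on base and cap locked on stage: each within 11 degrees of its locked direction, within 4 mm of the axis, origin within 1.5 mm of its locked height (stage 58.5 mm above the base's origin, cap 37.5 mm above the stage's), upright within 3.4 degrees, and at rest (all of step 2 and linear speed of each of filter_stage, inlet_cap below 0.01 m/s); the robot touches nothing.
It fails at once if a bystander (valve head, valve stem, plug gauge, tweezers) is moved more than 25 mm (distance of any of valve_head, valve_stem, plug_gauge_1, steel_tweezers from where it was at the start of the episode above 0.025 m).
It also fails if it takes over 64 s, if anything falls off the work surface, if the arm or the gripper's body presses on something with over 40 N, if the wrist force passes 120 N, or if a joint passes its speed limit or range.

ROBOT

A 6-joint arm with a two-finger parallel gripper is mounted at the origin on the work surface; the furniture and walls round the work are solid. World frame = base frame: x ahead of the robot, y to its left, z up, the work surface at z = 0. Lengths are in m, angles in rad, forces in N, time in s.
With the tool pointing down it reaches from about 0.3 to 0.875 m from the base axis. Payload 6.4 kg.
Tool frame: the origin (TCP) lies at the very end of the fingers, on their centre line; the grasp point (between the pads) lies 19 mm behind it; z points along the fingers, y is the line along which they close (so a half turn about z gives the same grasp; the last joint's range is limited). The gripper opens to 85 mm and grips with 20 to 120 N. Pads are 22 mm wide; open, the fingers measure 114 mm over their backs; the gripper's body (76 mm by 85 mm) begins 54 mm behind the grasp point. The pads swing forward as they close: fully open they stand 13 mm farther back than shut.
Start: joints at [0.96, 0.181, 1.607, -0, 1.354, -0.206], TCP at [0.226, 0.529, 0.231] pointing down, gripper open.
Joint ranges: [-2.99, 2.99], [-0.89, 2.07], [0.3, 2.58], [-1.14, 4.28], [0, 2.63], [-3.12, 3.12]. Speed limits (rad/s): [2.57, 2.57, 3.01, 3.14, 3.14, 3.14].

INTERFACE

Orientations are given as a unit quaternion [w, x, y, z].
In Python, from bench import ctrl gives the robot as it stands.
- The arm moves only by the tool jog_arm, called after ">>>" as name(argument=value, ...) on one line, values as JSON. Schema: {"type":"object","properties":{"ticks":{"type":"object","properties":{"segments":{"type":"array","items":{"type":"array","items":{"type":"number"},"minItems":7,"maxItems":7},"minItems":1,"maxItems":10}},"additionalProperties":false,"required":["segments"]},"only":{"type":"string"},"quiet":{"type":"boolean"},"lines":{"type":"string"}},"required":["ticks"],"additionalProperties":false}. ticks is an object whose key "segments" holds a list of rows, 1 to 10 of them, each of 7 numbers: dx, dy, dz in m, then a rotation vector rx, ry, rz in rad, then the opening from 0.0 (shut) to 1.0 (fully open); each row is the pose to reach, as a shift and turn from the pose commanded when the call began, along the tool's axes at that moment; what a row does not reach only later rows make up. A row lasts 1/8 s, in which the tool goes at most 0.0625 m and 0.188 rad, less where a joint would pass 70% of its speed; a pose out of reach is approached as far as the arm can. The fingers move at their own pace and stop on an object; the grip force is fixed at half the most. Time passes only in rows, so rows that do not move let the fingers close. The tool returns the time, the measured TCP pose, the force, the opening and the grip force at its end. only (a regular expression) keeps the lines of the reply that match it, lines (a string "A,B") keeps lines A to B, and quiet returns only ok. Input that does not fit is refused with a message, and nothing moves.
- ctrl.get_obs(): the state, without advancing time (a new reading comes with each control period).
- ctrl.camera(name): name is "side" or "top"; returns the picture (480x640x3 uint8, blue, green, red); there is no depth.
- ctrl.camera_params(name): a dict with "fovy" (degrees; the focal length in pixels is half the picture's height over the tangent of half this angle, whatever the lens; pixels are square), "cx", "cy" (the principal point, pixels), "dist" ([k1, k2, p1, p2, k3] as OpenCV has them; the pictures are not rectified), "view" (4x4, takes a point from world to camera coordinates). Camera axes: x right, y up, looking along -z (the intrinsics and any distortion apply to the point x, -y, -z); pixel columns grow to the right and rows downward; lengths in m; the calibration is good to about 2 mm. A picture is of the moment at which its call begins. camera_params takes no time and is no camera call.
- ctrl.hand_in(): hands the job in; it is judged then, once.
The state is a dict: "time_s": time; "q": joint angles; "dq": joint speeds; "joint_efforts": joint torques, N m; "eef_pos": TCP position; "eef_rot": TCP orientation; "wrist_force": force on the tool from outside, world axes, zero at the start; "torque": the same for the moment, N m; "opening": opening from 0.0 (shut) to 1.0 (fully open); "grasp_force": force on a finger pad.
Only numpy, scipy, OpenCV 4.12 (cv2) and the standard library are available. Lean on these libraries where they do the work, as an engineer would, in place of code of your own. Each camera call takes 0.05 s, during which the arm holds its last target. There are 200 camera calls.

## Working session

There is one attempt and no reset: what is moved stays moved. The work goes in short steps, Python scripts to look and compute and a tool call to move; the robot and the scene stay as the last step left them, time stands still between calls to the robot, and variables do not carry over. Pictures are saved under pics/ and viewed, at most 10 in all, crops included, and the job is handed in when it is done.

```bash
ls; mkdir -p pics
```

Run:
```python
from bench import ctrl
import cv2,numpy as np
for n in("side","top"):
    cv2.imwrite(f"pics/{n}0.png",ctrl.camera(n)); p=ctrl.camera_params(n)
    print(n,p["fovy"],p["cx"],p["cy"],p["dist"]);print(np.round(p["view"],4).tolist())
o=ctrl.get_obs();print(o["time_s"],o["eef_pos"],o["eef_rot"],o["opening"])
```

```text
bench.py
pics
side 49.02020099688142 321.65211316013733 246.1722495631759 [-0.11432921  0.          0.          0.          0.        ]
[[0.986, -0.1659, 0.0153, -0.5277], [0.1014, 0.6703, 0.7352, -0.0603], [-0.1322, -0.7233, 0.6777, -0.9758], [0.0, 0.0, 0.0, 1.0]]
top 47.54043278786187 317.73067020005726 243.1826927750411 [-0.0231402  0.         0.         0.         0.       ]
[[0.0079, -0.9999, -0.0126, -0.0371], [0.9905, 0.0061, 0.1371, -0.56], [-0.137, -0.0136, 0.9905, -1.041], [0.0, 0.0, 0.0, 1.0]]
0.1 [0.22613948 0.52811701 0.23048035] [-3.06531667e-04  2.01007514e-01  9.79589387e-01 -7.20227658e-04] 0.9990327360938651
```

View pics/side0.png

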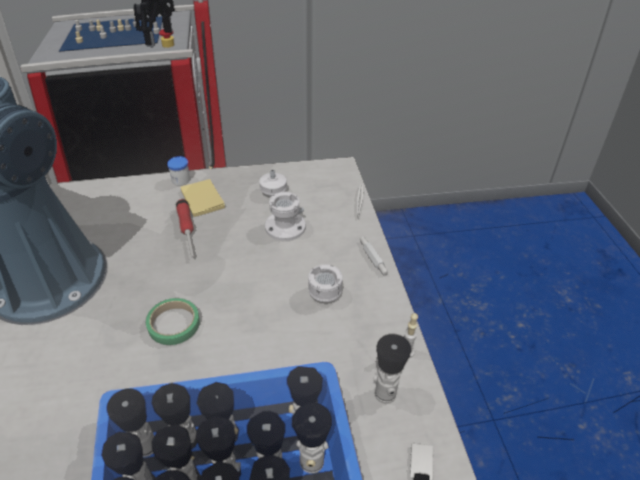

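View pics/top0.png

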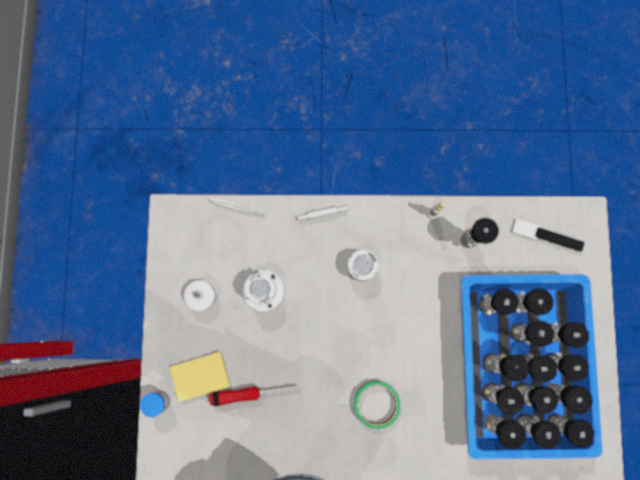

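Side view: cap ≈(273,185), base ≈(285,215), stage ≈(326,284). Top view: cap (199,295), base (263,290), stage (363,265). I'll enlarge these for the line marks.

Run:
```python
import cv2,numpy as np
s=cv2.imread("pics/side0.png");t=cv2.imread("pics/top0.png")
def c(im,x,y,r=25):
    return cv2.resize(im[y-r:y+r,x-r:x+r],(266,266),interpolation=cv2.INTER_CUBIC)
a=np.vstack([np.hstack([c(t,199,295),c(t,263,290),c(t,363,265)]),np.hstack([c(s,273,185),c(s,285,214),c(s,326,284)])])
cv2.imwrite("pics/crop1.png",a)
```

```text
(no output)
```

View pics/crop1.png

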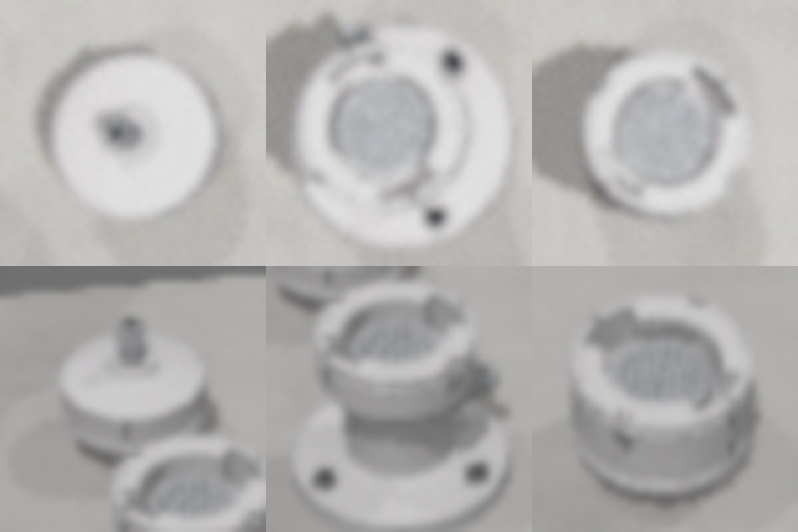

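Create h.py:
```python
import cv2,numpy as np
from bench import ctrl
def cam(n):
    p=ctrl.camera_params(n); f=240/np.tan(np.radians(p["fovy"])/2)
    return np.array([[f,0,p["cx"]],[0,f,p["cy"]],[0,0,1]]),np.array(p["dist"]),np.array(p["view"])
def ray(n,uv,z):
    K,d,V=cam(n); uv=np.float64(uv).reshape(-1,1,2)
    x=cv2.undistortPoints(uv,K,d).reshape(-1,2)
    D=np.c_[x[:,0],-x[:,1],-np.ones(len(x))]@V[:3,:3]; C=-V[:3,:3].T@V[:3,3]
    return (C+D*((z-C[2])/D[:,2])[:,None])[:,:2]
def proj(n,P):
    K,d,V=cam(n); F=np.diag([1.,-1,-1])
    R=F@V[:3,:3]; t=F@V[:3,3]
    return cv2.projectPoints(np.float64(P).reshape(-1,3),cv2.Rodrigues(R)[0],t,K,d)[0].reshape(-1,2)
```

Run:
```python
from h import *
from scipy.optimize import least_squares
t=cv2.imread("pics/top0.png");s=cv2.imread("pics/side0.png")
for name,x,y,z,sx,sy in(("cap",199,295,.035,272,182),("base foot",263,290,.010,285,225),("base rim",261,288,.07,285,202),("stage",363,263,.049,326,275)):
  for n,im,x,y in(("top",t,x,y),("side",s,sx,sy)):
    g=cv2.cvtColor(im,cv2.COLOR_BGR2GRAY).astype(float)
    c=ray(n,[[x,y]],z)[0]
    R=.042 if "foot" in name else .03
    for it in range(4):
        # radial edge: biggest bright->dark step near R
        a=np.radians(np.arange(0,360,4)); rr=np.arange(R-.006,R+.006,.0005)
        A,B=np.meshgrid(a,rr,indexing="ij")
        uv=proj(n,np.c_[(c[0]+B*np.cos(A)).ravel(),(c[1]+B*np.sin(A)).ravel(),np.full(A.size,z)]).astype(np.float32)
        v=cv2.remap(g.astype(np.float32),uv[:,0].reshape(A.shape),uv[:,1].reshape(A.shape),cv2.INTER_LINEAR)
        dv=v[:,:-4]-v[:,4:]; k=dv.argmax(1); ok=dv.max(1)>8
        P=c+np.c_[rr[k+2]*np.cos(a),rr[k+2]*np.sin(a)]; P=P[ok]
        r=least_squares(lambda q:np.hypot(*(P-q[:2]).T)-q[2],[*c,R],loss="soft_l1",f_scale=.0005); c=r.x[:2]
    print(name,n,np.round(r.x*1000,1),ok.sum(),"med res",np.median(abs(r.fun))*1000)
C=lambda u,v,x0,y0,ox,oy:(x0-25+(u-ox)/5.32,y0-25+(v-oy)/5.32)
pts={"base gap top A":("top",C(355,65,263,290,266,0),.07),"B":("top",C(405,185,263,290,266,0),.07),
"barb top":("top",C(355,35,263,290,266,0),.029),"barb side":("side",C(485,385,285,214,266,266),.029),
"base gap side A":("side",C(440,312,285,214,266,266),.07),"sB":("side",C(335,350,285,214,266,266),.07),
"st top A":("top",C(715,92,363,265,532,0),.049),"st B":("top",C(627,185,363,265,532,0),.049),
"st side A":("side",C(612,328,326,284,532,266),.049),"st side B":("side",C(725,395,326,284,532,266),.049),
"st mark1":("side",C(622,437,326,284,532,266),.026),"st mark2":("side",C(735,425,326,284,532,266),.026),
"cap mark":("side",C(127,430,273,185,0,266),.026)}
for k,(n,uv,z) in pts.items(): print(k,np.round(uv,1),np.round(ray(n,[uv],z)[0]*1000,1))
```

```text
cap top [456.1 200.7  29.6] 90 med res 0.40354869856201736
cap side [457.9 198.7  29.6] 62 med res 0.5540184176308968
base foot top [468.   76.2  40.9] 82 med res 0.49960092970317493
base foot side [470.4  76.1  41.7] 53 med res 0.3789946656665086
base rim top [471.9  77.4  29.2] 70 med res 1.3615185572495094
base rim side [470.3  77.3  30.3] 67 med res 0.5747788936684567
stage top [ 517.4 -120.7   29.5] 69 med res 0.48298570596095114
stage side [ 519.9 -121.7   29.5] 67 med res 0.5080854294978558
base gap top A [254.7 277.2] [489.6  86.2]
B [264.1 299.8] [446.8  67.4]
barb top [254.7 271.6] [503.8  91.8]
barb side [301.2 211.4] [506.7  88.9]
base gap side A [292.7 197.6] [489.4  84.4]
sB [273.  204.8] [448.   67.2]
st top A [372.4 257.3] [ 531.7 -140.2]
st B [355.9 274.8] [ 497.3 -107.9]
st side A [316.  270.7] [ 506.6 -105.2]
st side B [337.3 283.2] [ 538.1 -141. ]
st mark1 [317.9 291.1] [ 505.6 -133.5]
st mark2 [339.2 288.9] [ 543.7 -133.9]
cap mark [271.9 190.8] [453.9 172.5]
```

Run:
```python
from h import *
g=cv2.imread("pics/side0.png",0).astype(np.float32); out=[]
for nm,c,z0,z1 in(("base",(.470,.0767),.050,.074),("stage",(.5186,-.1212),.012,.052),("cap",(.457,.1997),.012,.038)):
    a=np.radians(np.arange(-200,20,.5)); zz=np.arange(z1,z0,-.00025)
    A,Z=np.meshgrid(a,zz)
    uv=proj("side",np.c_[(c[0]+.03*np.cos(A)).ravel(),(c[1]+.03*np.sin(A)).ravel(),Z.ravel()]).astype(np.float32)
    v=cv2.remap(g,uv[:,0].reshape(A.shape),uv[:,1].reshape(A.shape),cv2.INTER_CUBIC)
    v=np.clip((v-60)*1.3,0,255).astype(np.uint8); v=cv2.resize(v,(800,len(zz)*3//2))
    for d in range(-180,20,20):
        x=int((d+200)/220*800); cv2.putText(v,str(d),(x,9),0,.3,0); cv2.line(v,(x,0),(x,3),0)
    out.append(v)
a=np.vstack(out);print(a.shape);cv2.imwrite("pics/unw.png",a)
```

```text
(540, 800)
```

View pics/unw.png

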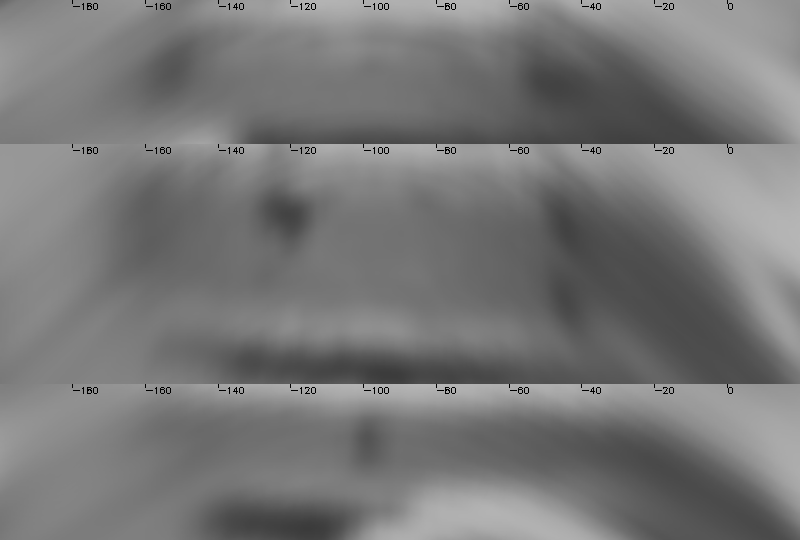

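Unwrapped side view: stage gap/lug lines are at −46° (double line at −121°), the base gap line at −156° and its double at −52° (base yaw ≈ 23.5°), and the cap lug line at −102°. Moving above the stage now.

Add to h.py:
```python
from scipy.spatial.transform import Rotation as Ro
def go(x,y,z):
    o=ctrl.get_obs(); q=o["eef_rot"]; R=Ro.from_quat([q[1],q[2],q[3],q[0]]).as_matrix()
    print("pos",np.round(o["eef_pos"],4),"yaw_y",round(float(np.degrees(np.arctan2(R[1,1],R[0,1]))),2),"tilt",np.round(R[:2,2],4),"F",np.round(o["wrist_force"],1),"T",np.round(o["torque"],2),"op",round(o["opening"],3),"t",o["time_s"])
    print("delta tool",np.round(R.T@(np.array([x,y,z])-o["eef_pos"]),4))
```

```text
(no output)
```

>>> jog_arm(ticks={"segments":[[-0.5246,-0.4815,0.08,0,0,0,1],[-0.5246,-0.4815,0.08,0,0,0,1],[-0.5246,-0.4815,0.08,0,0,0,1],[-0.5246,-0.4815,0.08,0,0,0,1],[-0.5246,-0.4815,0.08,0,0,0,1],[-0.5246,-0.4815,0.08,0,0,0,1],[-0.5246,-0.4815,0.08,0,0,0,1],[-0.5246,-0.4815,0.08,0,0,0,1],[-0.5246,-0.4815,0.08,0,0,0,1],[-0.5246,-0.4815,0.08,0,0,0,1]]})

```text
time_s: 1.35
eef_pos: [0.482, -0.0397, 0.1612]
eef_rot: [0.0, 0.201, 0.98, 0.0]
wrist_force: [1.0, 0.6, 0.9]
opening: 0.998
grasp_force: 0.0
```

```bash
python3 -c "
from h import *
go(.5186,-.1212,.12)"
```

```text
pos [ 0.482  -0.0397  0.1612] yaw_y 66.78 tilt [0.0001 0.0002] F [1.  0.6 0.9] T [-0.01 -0.03 -0.  ] op 0.998 t 1.35
delta tool [-0.0658 -0.0605  0.0412]
```

>>> jog_arm(ticks={"segments":[[-0.066,-0.0605,0.02,0,0,0,1],[-0.066,-0.0605,0.04,0,0,0,1],[-0.066,-0.0605,0.04,0,0,0,1],[-0.066,-0.0605,0.04,0,0,0,1]]})

```text
time_s: 1.85
eef_pos: [0.518, -0.1186, 0.1214]
eef_rot: [-0.001, 0.201, 0.98, 0.0]
wrist_force: [-0.5, -0.7, 0.7]
opening: 1.004
grasp_force: 0.0
```

```bash
python3 -c "
from h import *
go(.5186,-.1212,.015)"
```

```text
pos [ 0.518  -0.1186  0.1214] yaw_y 66.81 tilt [-0.001   0.0008] F [-0.5 -0.7  0.7] T [-0.03  0.    0.01] op 1.004 t 1.85
delta tool [-0.0017 -0.0022  0.1064]
```

>>> jog_arm(ticks={"segments":[[-0.001,-0.001,0.05,0,0,0,1],[-0.001,-0.001,0.106,0,0,0,1],[-0.001,-0.001,0.106,0,0,0,1],[-0.001,-0.001,0.106,0,0,0,1]]})

```text
time_s: 2.35
eef_pos: [0.5204, -0.1205, 0.0178]
eef_rot: [0.001, 0.2, 0.98, -0.0]
wrist_force: [0.5, 0.6, 0.4]
opening: 1.003
grasp_force: 0.0
```

```bash
python3 -c "
from h import *
go(.5186,-.1212,.015)
cv2.imwrite('pics/s1.png',ctrl.camera('side')[180:360,220:440])"
```

```text
pos [ 0.5204 -0.1205  0.0178] yaw_y 66.88 tilt [ 0.0025 -0.0012] F [0.5 0.6 0.4] T [ 0.04 -0.05 -0.02] op 1.003 t 2.35
delta tool [ 0.0014 -0.0014  0.0028]
```

View pics/s1.png

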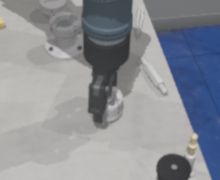

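Arm straddles the stage, near (105,110) in the crop. Close the gripper after settling.

>>> jog_arm(ticks={"segments":[[0.0005,-0.001,0.001,0,0,0,1],[0.0005,-0.001,0.001,0,0,0,1],[0.0005,-0.001,0.001,0,0,0,0],[0.0005,-0.001,0.001,0,0,0,0],[0.0005,-0.001,0.001,0,0,0,0],[0.0005,-0.001,0.001,0,0,0,0],[0.0005,-0.001,0.001,0,0,0,0],[0.0005,-0.001,0.001,0,0,0,0]]})

```text
time_s: 3.4
eef_pos: [0.5186, -0.1215, 0.0153]
eef_rot: [0.0, 0.201, 0.98, -0.0]
wrist_force: [-1.9, 0.5, 6.7]
opening: 0.686
grasp_force: 63.8
```

```bash
python3 -c "
from h import *
go(.5186,-.1212,.015)"
```

```text
pos [ 0.5186 -0.1215  0.0153] yaw_y 66.8 tilt [ 0.0007 -0.0002] F [-1.9  0.5  6.7] T [ 0.16  0.24 -0.02] op 0.686 t 3.4
delta tool [0.0001 0.0002 0.0003]
```

>>> jog_arm(ticks={"segments":[[0,0,-0.05,0,0,0,0],[0,0,-0.1,0,0,0,0],[0.0309,0.0407,-0.11,0,0,-0.18,0],[0.06,0.08,-0.11,0,0,-0.36,0],[0.09,0.12,-0.11,0,0,-0.54,0],[0.1235,0.1628,-0.11,0,0,-0.72,0],[0.1235,0.1628,-0.11,0,0,-0.9,0],[0.1235,0.1628,-0.11,0,0,-1.08,0],[0.1235,0.1628,-0.11,0,0,-1.213,0],[0.1235,0.1628,-0.11,0,0,-1.213,0]]})

```text
time_s: 4.65
eef_pos: [0.468, 0.077, 0.1239]
eef_rot: [-0.001, -0.393, 0.92, 0.0]
wrist_force: [-0.7, -1.3, -2.6]
opening: 0.685
grasp_force: 67.2
```

>>> jog_arm(ticks={"segments":[[0,0,0,0,0,0,0],[0,0,0,0,0,0,0],[0,0,0,0,0,0,0]]}, quiet=true)

```text
ok
```

Run:
```python
from h import *
go(.4692,.0768,.0763)
s=ctrl.camera('side');t=ctrl.camera('top');c=lambda i,x,y:cv2.resize(i[y-40:y+40,x-40:x+40],(400,400),interpolation=cv2.INTER_CUBIC)
cv2.imwrite('pics/a.png',np.hstack([c(s,285,195),c(t,263,285)]))
```

```text
pos [0.4687 0.0769 0.1245] yaw_y 136.26 tilt [-0.0001  0.    ] F [ 0.3  0.9 -3.9] T [-0.04 -0.02  0.03] op 0.682 t 5.025
delta tool [-0.0003 -0.0004  0.0482]
```

View pics/a.png

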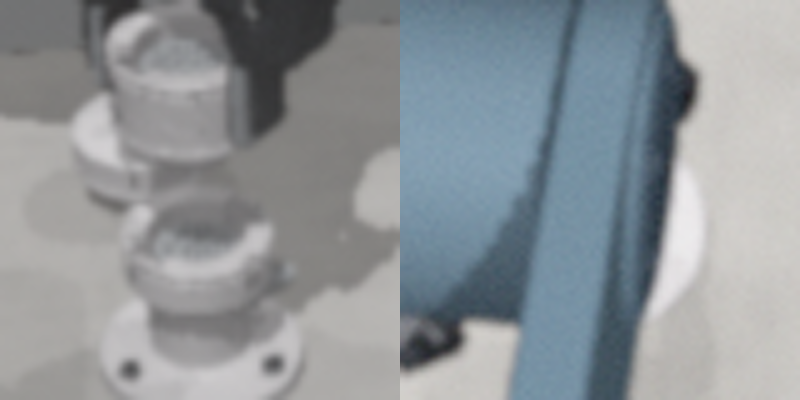

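Left crop: stage held upright above the base, body's left edge at x≈107–110 (crop); base's left rim edge ≈125. Check against the prediction numerically.

Run:
```python
from h import *
a=np.radians(np.arange(0,360,3))
for c,z in(((.4692,.0768),.158),((.4692,.0768),.125),((.4692,.0768),.07)):
    p=(proj('side',np.c_[c[0]+.03*np.cos(a),c[1]+.03*np.sin(a),np.full(len(a),z)])-[245,155])*5
    print(z,p.min(0).round(0),p.max(0).round(0))
```

```text
0.158 [103.   0.] [263.  90.]
0.125 [108.  72.] [264. 162.]
0.07 [115. 184.] [266. 277.]
```

>>> jog_arm(ticks={"segments":[[-0.0003,-0.0004,0.02,0,0,0,0],[-0.0003,-0.0004,0.036,0,0,0,0],[-0.0003,-0.0004,0.042,0,0,0,0],[-0.0003,-0.0004,0.045,0,0,0,0],[-0.0003,-0.0004,0.048,0,0,0,0],[-0.0003,-0.0004,0.048,0,0,0,0]]})

```text
time_s: 5.88
eef_pos: [0.4694, 0.0769, 0.0767]
eef_rot: [0.0, -0.393, 0.919, -0.0]
wrist_force: [-0.1, 0.2, -3.7]
opening: 0.684
grasp_force: 67.2
```

```bash
python3 -c "
from h import *
go(.4692,.0768,.0703)"
```

```text
pos [0.4694 0.0769 0.0767] yaw_y 136.31 tilt [ 0.0003 -0.0001] F [-0.1  0.2 -3.7] T [ 0.01 -0.   -0.04] op 0.684 t 5.875
delta tool [0.0002 0.0001 0.0064]
```

>>> jog_arm(ticks={"segments":[[0,0,0.002,0,0,0,0],[0,0,0.004,0,0,0,0],[0,0,0.006,0,0,0,0],[0,0,0.0065,0,0,0,0],[0,0,0.0065,0,0,0,0]]})

```text
time_s: 6.5
eef_pos: [0.4697, 0.0769, 0.0706]
eef_rot: [0.0, -0.393, 0.919, -0.0]
wrist_force: [-2.9, -0.3, 6.9]
opening: 0.686
grasp_force: 68.0
```

```bash
python3 -c "
from h import *
go(.4692,.0768,.0703)"
```

```text
pos [0.4697 0.0769 0.0706] yaw_y 136.31 tilt [0.0009 0.    ] F [-2.9 -0.3  6.9] T [0.08 0.45 0.02] op 0.686 t 6.5
delta tool [0.0004 0.0003 0.0003]
```

>>> jog_arm(ticks={"segments":[[0,0,0.0004,0,0,0.1,0],[0,0,0.0004,0,0,0.26,0],[0,0,0.0004,0,0,0.42,0],[0,0,0.0004,0,0,0.58,0],[0,0,0.0004,0,0,0.74,0],[0,0,0.0004,0,0,0.9,0],[0,0,0.0004,0,0,1.06,0],[0,0,0.0004,0,0,1.2,0],[0,0,0.0004,0,0,1.25,0],[0,0,0.0004,0,0,1.25,0]]})

```text
time_s: 7.75
eef_pos: [0.4706, 0.0771, 0.0706]
eef_rot: [0.001, 0.219, 0.976, 0.0]
wrist_force: [-0.5, 1.8, 6.0]
opening: 0.683
grasp_force: 68.2
```

```bash
python3 -c "
from h import *
go(.4692,.0768,.0703)"
```

```text
pos [0.4706 0.0771 0.0706] yaw_y 64.65 tilt [0.003  0.0002] F [-0.5  1.8  6. ] T [ 0.24  0.19 -0.04] op 0.683 t 7.75
delta tool [ 0.0012 -0.0008  0.0003]
```

>>> jog_arm(ticks={"segments":[[0,0,0,0,0,0.04,0],[0,0,0,0,0,0.07,0],[0,0,0,0,0,0.1,0],[0,0,0,0,0,0.1,0]]})

```text
time_s: 8.25
eef_pos: [0.4707, 0.0771, 0.0706]
eef_rot: [0.002, 0.266, 0.964, 0.0]
wrist_force: [-0.1, 2.3, 5.7]
opening: 0.683
grasp_force: 68.4
```

```bash
python3 -c "
from h import *
go(.4692,.0768,.0703)"
```

```text
pos [0.4707 0.0771 0.0706] yaw_y 59.2 tilt [ 0.0032 -0.0008] F [-0.1  2.3  5.7] T [0.34 0.06 1.75] op 0.683 t 8.25
delta tool [ 0.0011 -0.001   0.0003]
```

>>> jog_arm(ticks={"segments":[[0,0,0,0,0,-0.015,0],[0,0,-0.0035,0,0,-0.015,0],[0,0,-0.0035,0,0,-0.015,0],[0,0,-0.0035,0,0,-0.015,1],[0,0,-0.0035,0,0,-0.015,1],[0,0,-0.0035,0,0,-0.015,1],[0,0,-0.0035,0,0,-0.015,1],[0,0,-0.05,0,0,-0.015,1],[0,0,-0.09,0,0,-0.015,1],[0,0,-0.09,0,0,-0.015,1]]})

```text
time_s: 9.5
eef_pos: [0.4719, 0.0767, 0.1631]
eef_rot: [0.004, 0.26, 0.965, 0.001]
wrist_force: [0.8, 0.2, -0.6]
opening: 1.001
grasp_force: 0.0
```

```bash
python3 -c "
from h import *
go(.4562,.2,.16)"
```

```text
pos [0.4719 0.0767 0.1631] yaw_y 59.81 tilt [ 0.0073 -0.0007] F [ 0.8  0.2 -0.6] T [-0.02  0.04 -0.02] op 1.001 t 9.5
delta tool [0.0756 0.0987 0.0029]
```

>>> jog_arm(ticks={"segments":[[0.0375,0.0495,0,0,0,0,1],[0.0756,0.099,0.003,0,0,0,1],[0.0756,0.099,0.04,0,0,0,1],[0.0756,0.099,0.04,0,0,0,1],[0.0756,0.099,0.04,0,0,0,1]]})

```text
time_s: 10.12
eef_pos: [0.4537, 0.1999, 0.1197]
eef_rot: [-0.0, 0.261, 0.965, -0.0]
wrist_force: [-0.3, -0.2, 0.9]
opening: 1.005
grasp_force: 0.0
```

Run:
```python
from h import *
go(.457,.1998,.011)
s=ctrl.camera('side');cv2.imwrite('pics/s3.png',s)
c=(.4703,.0770);g=s[:,:,1].astype(np.float32)
a=np.radians(np.arange(-200,20,.5)); zz=np.arange(.112,.052,-.00025)
A,Z=np.meshgrid(a,zz)
uv=proj("side",np.c_[(c[0]+.03*np.cos(A)).ravel(),(c[1]+.03*np.sin(A)).ravel(),Z.ravel()]).astype(np.float32)
v=cv2.remap(g,uv[:,0].reshape(A.shape),uv[:,1].reshape(A.shape),cv2.INTER_CUBIC)
v=np.clip((v-60)*1.3,0,255).astype(np.uint8); v=cv2.resize(v,(440,360))
for d in range(-180,20,20):
    x=int((d+200)*2); cv2.putText(v,str(d),(x,9),0,.3,0); cv2.line(v,(x,0),(x,3),0)
k=cv2.resize(s[145:245,235:335],(360,360),interpolation=cv2.INTER_CUBIC)[:,:,1]
cv2.imwrite('pics/b.png',np.hstack([v,k]))
```

```text
pos [0.4537 0.1999 0.1197] yaw_y 59.77 tilt [-0.0007 -0.0002] F [-0.3 -0.2  0.9] T [ 0.03 -0.01  0.02] op 1.005 t 10.125
delta tool [-0.0029  0.0016  0.1087]
```

View pics/b.png

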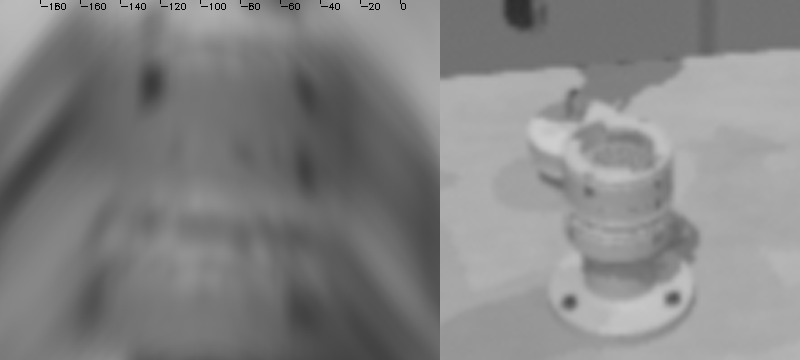

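Stage lines at ≈ −48…−50°, aligned with the base's double line, and a 3.5 mm gap shows at the shoulder: it is locked. Now grasp the cap.

>>> jog_arm(ticks={"segments":[[-0.0025,0.0015,0.05,0,0,0,1],[-0.0025,0.0015,0.1,0,0,0,1],[-0.0025,0.0015,0.1085,0,0,0,1],[-0.0025,0.0015,0.1085,0,0,0,1],[-0.0025,0.0015,0.1085,0,0,0,1],[-0.0025,0.0015,0.1085,0,0,0,1]]})

```text
time_s: 10.92
eef_pos: [0.4581, 0.2008, 0.013]
eef_rot: [0.002, 0.26, 0.966, 0.001]
wrist_force: [-0.2, -0.0, -0.2]
opening: 0.997
grasp_force: 0.0
```

```bash
python3 -c "
from h import *
go(.457,.1997,.011)"
```

```text
pos [0.4581 0.2008 0.013 ] yaw_y 59.81 tilt [0.0034 0.0006] F [-0.2 -0.  -0.2] T [-0.01  0.01 -0.02] op 0.997 t 10.925
delta tool [ 0.0004 -0.0015  0.002 ]
```

>>> jog_arm(ticks={"segments":[[0.0004,-0.0015,0.001,0,0,0,1],[0.0004,-0.0015,0.001,0,0,0,1],[0.0004,-0.0015,0.001,0,0,0,0],[0.0004,-0.0015,0.001,0,0,0,0],[0.0004,-0.0015,0.001,0,0,0,0],[0.0004,-0.0015,0.001,0,0,0,0],[0.0004,-0.0015,0.001,0,0,0,0],[0.0004,-0.0015,0.001,0,0,0,0]]})

```text
time_s: 11.92
eef_pos: [0.4559, 0.1996, 0.0108]
eef_rot: [0.0, 0.26, 0.966, 0.0]
wrist_force: [-1.9, 1.1, 6.1]
opening: 0.679
grasp_force: 63.4
```

```bash
python3 -c "
from h import *
go(.470,.077,.151)"
```

```text
pos [0.4559 0.1996 0.0108] yaw_y 59.82 tilt [0.0006 0.0002] F [-1.9  1.1  6.1] T [0.02 0.27 0.03] op 0.679 t 11.925
delta tool [-0.0739 -0.0988 -0.1403]
```

>>> jog_arm(ticks={"segments":[[0,0,-0.06,0,0,0,0],[0,0,-0.12,0,0,0,0],[0,0,-0.14,0,0,-0.17,0],[-0.024,-0.033,-0.14,0,0,-0.34,0],[-0.048,-0.066,-0.14,0,0,-0.5,0],[-0.0735,-0.0994,-0.14,0,0,-0.67,0],[-0.0735,-0.0994,-0.14,0,0,-0.8,0],[-0.0735,-0.0994,-0.14,0,0,-0.89,0],[-0.0735,-0.0994,-0.14,0,0,-0.89,0],[-0.0735,-0.0994,-0.14,0,0,-0.89,0]]})

```text
time_s: 13.18
eef_pos: [0.4688, 0.0767, 0.1498]
eef_rot: [-0.0, -0.18, 0.984, 0.0]
wrist_force: [-0.2, 0.5, -2.9]
opening: 0.679
grasp_force: 65.7
```

>>> jog_arm(ticks={"segments":[[0,0,0,0,0,0,0],[0,0,0,0,0,0,0]]}, quiet=true)

```text
ok
```

Run:
```python
from h import *
go(.4692,.0767,.1095)
s=ctrl.camera('side')
cv2.imwrite('pics/c.png',cv2.resize(s[130:240,235:345],(600,600),interpolation=cv2.INTER_CUBIC))
```

```text
pos [0.469  0.0767 0.1501] yaw_y 110.8 tilt [-0.0001  0.    ] F [ 0.6  0.9 -1.6] T [-0.03  0.01 -0.  ] op 0.681 t 13.425
delta tool [-0.0002 -0.0001  0.0406]
```

View pics/c.png

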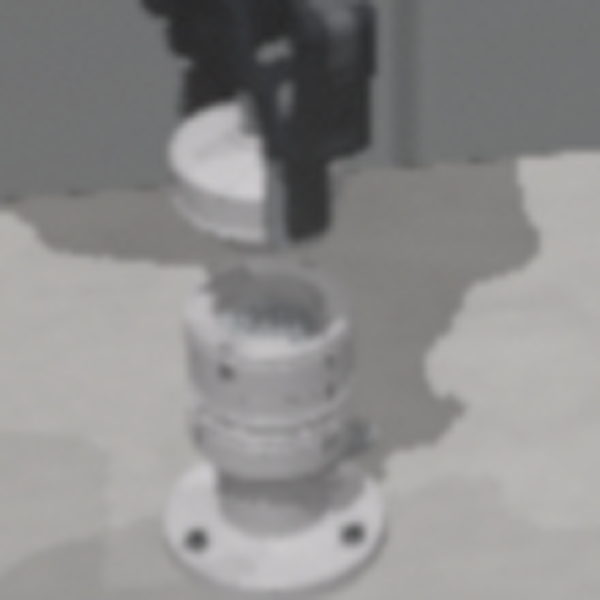

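Cap is held level above the locked stage (cap left edge 170 against stage 187 in the crop, as perspective predicts). Lowering into the gaps.

>>> jog_arm(ticks={"segments":[[0,0,0.02,0,0,0,0],[0,0,0.032,0,0,0,0],[0,0,0.037,0,0,0,0],[0,0,0.0405,0,0,0,0],[0,0,0.0405,0,0,0,0]]})

```text
time_s: 14.1
eef_pos: [0.4691, 0.0765, 0.1097]
eef_rot: [0.0, -0.181, 0.984, -0.0]
wrist_force: [0.3, 0.3, -2.4]
opening: 0.679
grasp_force: 65.8
```

```bash
python3 -c "
from h import *
go(.4692,.0767,.0998)"
```

```text
pos [0.4691 0.0765 0.1097] yaw_y 110.81 tilt [ 0. -0.] F [ 0.3  0.3 -2.4] T [-0.03  0.02 -0.01] op 0.679 t 14.1
delta tool [-0.0001  0.0001  0.0099]
```

>>> jog_arm(ticks={"segments":[[0,0,0.003,0,0,0,0],[0,0,0.006,0,0,0,0],[0,0,0.008,0,0,0,0],[0,0,0.0098,0,0,0,0],[0,0,0.0098,0,0,0,0]]})

```text
time_s: 14.72
eef_pos: [0.4697, 0.0766, 0.1006]
eef_rot: [0.001, -0.181, 0.984, -0.0]
wrist_force: [-3.0, 0.8, 7.1]
opening: 0.68
grasp_force: 66.4
```

```bash
python3 -c "
from h import *
go(.4692,.0767,.0998)"
```

```text
pos [0.4697 0.0766 0.1006] yaw_y 110.82 tilt [ 0.0014 -0.0001] F [-3.   0.8  7.1] T [0.09 0.39 0.  ] op 0.68 t 14.725
delta tool [0.0004 0.0003 0.0008]
```

>>> jog_arm(ticks={"segments":[[0,0,0.0006,0,0,0,0],[0,0,0.001,0,0,0,0],[0,0,0.001,0,0,0,0]]})

```text
time_s: 15.1
eef_pos: [0.4697, 0.0766, 0.0998]
eef_rot: [0.001, -0.181, 0.984, -0.0]
wrist_force: [-2.8, 0.7, 7.7]
opening: 0.679
grasp_force: 66.7
```

```bash
python3 -c "
from h import *
go(.4692,.0767,.0998)"
```

```text
pos [0.4697 0.0766 0.0998] yaw_y 110.82 tilt [ 0.0015 -0.0001] F [-2.8  0.7  7.7] T [0.06 0.51 0.05] op 0.679 t 15.1
delta tool [0.0004 0.0003 0.    ]
```

>>> jog_arm(ticks={"segments":[[0,0,0.0004,0,0,0.1,0],[0,0,0.0004,0,0,0.26,0],[0,0,0.0004,0,0,0.42,0],[0,0,0.0004,0,0,0.58,0],[0,0,0.0004,0,0,0.74,0],[0,0,0.0004,0,0,0.9,0],[0,0,0.0004,0,0,1.06,0],[0,0,0.0004,0,0,1.2,0],[0,0,0.0004,0,0,1.25,0],[0,0,0.0004,0,0,1.25,0]]})

```text
time_s: 16.35
eef_pos: [0.4712, 0.0765, 0.1001]
eef_rot: [0.002, 0.429, 0.903, 0.001]
wrist_force: [0.2, 1.3, 8.0]
opening: 0.681
grasp_force: 66.7
```

```bash
python3 -c "
from h import *
go(.4692,.0767,.0998)"
```

```text
pos [0.4712 0.0765 0.1001] yaw_y 39.15 tilt [ 0.0047 -0.0001] F [0.2 1.3 8. ] T [ 0.09 -0.03 -0.07] op 0.681 t 16.35
delta tool [ 0.0014 -0.0014  0.0003]
```

>>> jog_arm(ticks={"segments":[[0,0,0,0,0,0.04,0],[0,0,0,0,0,0.07,0],[0,0,0,0,0,0.1,0],[0,0,0,0,0,0.1,0]]})

```text
time_s: 16.85
eef_pos: [0.4709, 0.0769, 0.1]
eef_rot: [0.002, 0.474, 0.881, 0.001]
wrist_force: [-1.4, 3.4, 9.2]
opening: 0.679
grasp_force: 66.8
```

```bash
python3 -c "
from h import *
go(.4692,.0767,.0998)"
```

```text
pos [0.4709 0.0769 0.1   ] yaw_y 33.46 tilt [0.0041 0.0005] F [-1.4  3.4  9.2] T [0.42 0.11 0.14] op 0.679 t 16.85
delta tool [ 0.0008 -0.0015  0.0002]
```

>>> jog_arm(ticks={"segments":[[0,0,0,0,0,0.03,0],[0,0,0,0,0,0.06,0],[0,0,0,0,0,0.06,0]]})

```text
time_s: 17.23
eef_pos: [0.4707, 0.0772, 0.1]
eef_rot: [0.001, 0.499, 0.866, 0.001]
wrist_force: [-0.3, 4.7, 8.9]
opening: 0.679
grasp_force: 66.8
```

```bash
python3 -c "
from h import *
go(.4692,.0767,.0998)"
```

```text
pos [0.4707 0.0772 0.1   ] yaw_y 30.07 tilt [0.0039 0.0008] F [-0.3  4.7  8.9] T [0.66 0.1  0.54] op 0.679 t 17.225
delta tool [ 0.0004 -0.0016  0.0002]
```

>>> jog_arm(ticks={"segments":[[0,0,0,0,0,0.02,0],[0,0,0,0,0,0.04,0],[0,0,0,0,0,0.04,0]]})

```text
time_s: 17.6
eef_pos: [0.4708, 0.0772, 0.1]
eef_rot: [0.002, 0.516, 0.857, 0.001]
wrist_force: [0.6, 4.4, 9.4]
opening: 0.682
grasp_force: 66.8
```

```bash
python3 -c "
from h import *
go(.4692,.0767,.0998)"
```

```text
pos [0.4708 0.0772 0.1   ] yaw_y 27.85 tilt [0.004  0.0005] F [0.6 4.4 9.4] T [0.69 0.08 0.96] op 0.682 t 17.6
delta tool [ 0.0003 -0.0016  0.0002]
```

>>> jog_arm(ticks={"segments":[[0,0,0,0,0,-0.01,0],[0,0,-0.004,0,0,-0.01,0],[0,0,-0.007,0,0,-0.01,0],[0,0,-0.007,0,0,-0.01,1],[0,0,-0.007,0,0,-0.01,1],[0,0,-0.007,0,0,-0.01,1],[0,0,-0.007,0,0,-0.01,1],[0,0,-0.06,0,0,-0.01,1],[0,0,-0.12,0,0,-0.01,1],[0,0,-0.12,0,0,-0.01,1]]})

```text
time_s: 18.85
eef_pos: [0.4725, 0.0763, 0.2238]
eef_rot: [0.005, 0.513, 0.859, 0.002]
wrist_force: [0.4, -0.2, 0.1]
opening: 0.998
grasp_force: 0.0
```

>>> jog_arm(ticks={"segments":[[0.05,0.06,-0.02,0,0,0,1],[0.1,0.12,-0.02,0,0,0,1],[0.1,0.12,-0.02,0,0,0,1],[0.1,0.12,-0.02,0,0,0,1]]})

```text
time_s: 19.35
eef_pos: [0.5271, 0.2232, 0.2371]
eef_rot: [-0.001, 0.512, 0.859, -0.0]
wrist_force: [-0.3, 0.7, -1.3]
opening: 1.0
grasp_force: 0.0
```

Run:
```python
from h import *
go(.47,.077,.2)
s=ctrl.camera('side');cv2.imwrite('pics/s4.png',s)
c=(.4703,.0770);g=s[:,:,1].astype(np.float32)
a=np.radians(np.arange(-200,20,.5)); zz=np.arange(.133,.053,-.00025)
A,Z=np.meshgrid(a,zz)
uv=proj("side",np.c_[(c[0]+.03*np.cos(A)).ravel(),(c[1]+.03*np.sin(A)).ravel(),Z.ravel()]).astype(np.float32)
v=cv2.remap(g,uv[:,0].reshape(A.shape),uv[:,1].reshape(A.shape),cv2.INTER_CUBIC)
v=np.clip((v-60)*1.3,0,255).astype(np.uint8); v=cv2.resize(v,(440,480))
for d in range(-180,20,20):
    x=int((d+200)*2); cv2.putText(v,str(d),(x,9),0,.3,0); cv2.line(v,(x,0),(x,3),0)
k=cv2.resize(s[145:245,240:315],(360,480),interpolation=cv2.INTER_CUBIC)[:,:,1]
cv2.imwrite('pics/d.png',np.hstack([v,k]))
```

```text
pos [0.5271 0.2232 0.2371] yaw_y 28.47 tilt [-0.0015 -0.0001] F [-0.3  0.7 -1.3] T [-0.03  0.06 -0.07] op 1.0 t 19.35
delta tool [-0.1014 -0.1198  0.0372]
```

View pics/d.png

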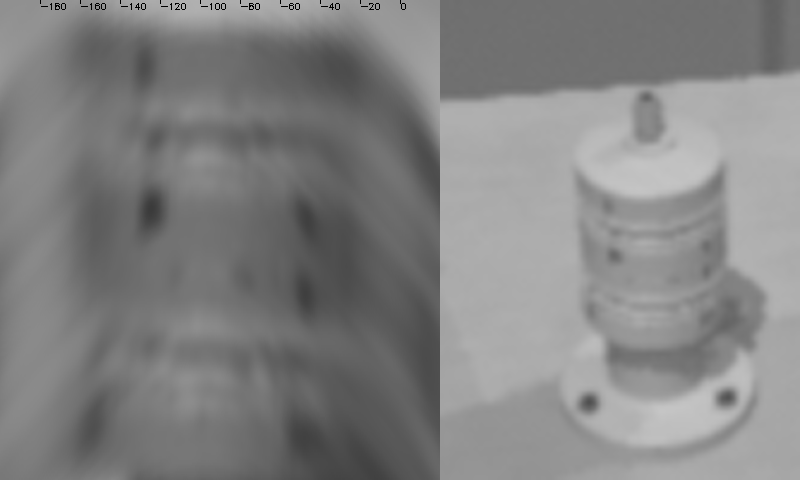

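Cap line (≈ −127°) stands at the stage's double line (≈ −125°), the stage line at the base's double line, and both shoulder gaps look equal: both are locked. The arm is clear.

```bash
python3 -c "
from bench import ctrl
print(ctrl.hand_in())"
```

```text
the job is handed in; nothing more can be done
None
```

I locked the filter stage on the base and the inlet cap on the filter stage, then handed the job in at about 19.4 s. The last picture shows both at their lock lines, but the hand-in returned no verdict.

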